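Tip the grinding balls into the empty dish

TASK

Pick up the small steel scoop by its black handle and tip the two steel grinding balls out of it into the empty glass dish (not the one that holds a stir bar). Bring the scoop's lip down to within about three centimetres of the dish before you tip, so that no ball bounces out, and leave the dish where it is. Then set the empty scoop down upright on the bench.

Things in the scene. Friction and masses are not known exactly. Their poses are not given: they have to be found in the camera images.
- scoop_grip (a point): Centre of the scoop's black handle (80 mm long, 14 wide, 18 high), 35 mm above the bench when it stands. The handle sticks out level behind a narrow sheet-steel trough (34 mm wide, 87 long, walls 26 high, front end open), about 0.12 kg in all. Axes: x along the scoop from lip to handle, y across, z up out of the trough. At first the lip points roughly to the robot.
- scoop_lip (a point): Middle of the pouring lip at the open front of the scoop, 134 mm ahead of the handle's centre (-x) and 21 mm below it: 14 mm above the bench when it stands. Same axes. Behind the lip the floor drops 11 mm over 30 mm (20 degrees) to a flat 55 mm long; the balls stay in until the lip is tipped down about 20 degrees, and at 45 degrees they roll out over it.
- dish_center (a point): Centre, half-way up (7 mm), of the empty clear glass dish: round, 60 mm across outside, about 52 inside, rim 14 mm above the bench, floor 2 mm thick, 0.06 kg, loose. A second dish just like it, with a white stir bar in it, stands to one side; that is the wrong one. Which is left and which right varies.
- ball_0_center (a point): Centre of one bright steel ball, 16 mm diameter, 17 g, lying loose in the scoop at the start.
- ball_1_center (a point): Centre of the other steel ball, the same size, also in the scoop.

How it is judged:
By the outcome, as a careful person would: the job done as asked, in the order asked, and still so for the second after the job is handed in, with the robot touching nothing.
It also fails if it takes over 64 s, if anything falls off the work surface, if the arm or the gripper's body presses on something with over 40 N, if the wrist force passes 120 N, or if a joint passes its speed limit or range.

ROBOT

A 7-joint arm with a two-finger parallel gripper is mounted at the origin on a cart in front of the work surface, level with it; the furniture and walls round the work are solid. World frame = base frame: x ahead of the robot, y to its left, z up, the work surface at z = 0. Lengths are in mm, angles in degrees, forces in N, time in s.
With the tool pointing down it reaches from about 425 to 1025 mm from the base axis. Payload 9.4 kg.
Tool frame: the origin (TCP) lies midway between the tips of the shut fingers; the grasp point (between the pads) lies 19 mm behind it; z points along the fingers, y is the line along which they close (so a half turn about z gives the same grasp; the last joint's range is limited). The gripper opens to 85 mm and grips with 20 to 120 N. Pads are 22 mm wide; open, the fingers measure 114 mm over their backs; the gripper's body (76 mm by 85 mm) begins 54 mm behind the grasp point. The pads swing forward as they close: fully open they stand 13 mm farther back than shut.
Start: joints at [60.579, 34.337, -0.143, 91.639, 0.103, 54.024, -4.572], TCP at [306.696, -656.933, 231.275] pointing down, gripper open.
Joint ranges: [-147.43, 147.43], [-19.82, 112.94], [-74.19, 73.91], [6.32, 146.72], [-59.91, 239.91], [6.04, 106.73], [-150.56, 150.56]. Speed limits (degrees/s): [127.2, 127.2, 172.46, 172.46, 180, 180, 180].

INTERFACE

Orientations are given as a 3x3 rotation matrix whose columns are the frame's x, y, z axes.
In Python, from plant import env, optics gives the robot as it stands.
- The arm moves only by the tool arm_command, never from a script. Its argument "motion" is a list that holds one entry, the list of rows, each a list of 5 numbers: the shift along the tool's x, y, z in m, then the turn about the tool's z in rad, then the gripper's target within -1 to 1 (shut at 1, half-way at 0, fully open at -1). A call has 1 to 20 rows; each row shifts and turns the commanded pose from where the row before left it, along the tool's axes as they then stand; what a row does not reach is not made up. A row lasts 1/8 s, in which the tool goes at most 62.5 mm and 10.7 degrees, less where a joint would pass 70% of its speed; a pose out of reach is approached as far as the arm can. A call is refused whole if a number of a shift passes 0.0625 or a number of a turn 0.188, either way. A call with a gripper value outside its range is refused whole. The fingers move at their own pace and stop on an object; the grip force is fixed at half the most. Time passes only in rows, so rows that do not move let the fingers close. It gives the time, the measured TCP pose, the force, the opening and the grip force at its end, in the units of the state.
- env.get_state(): the state, without advancing time (a new reading comes with each control period).
- optics.grab_frame(name): name is "side" or "top"; returns (picture, depth): 384x512x3 uint8, red, green, blue; 384x512 float32, mm along the optical axis (not along the pixel's ray), 0 where there is no reading.
- optics.camera_params(name): a dict with "fx", "fy", "cx", "cy" (pixels), "position" and "rotation" of the camera in the world. Camera axes: x right, y up, looking along -z (the intrinsics and any distortion apply to the point x, -y, -z); pixel columns grow to the right and rows downward; lengths in mm; the calibration is good to about 2 mm. A picture is of the moment at which its call begins. camera_params takes no time and is no camera call.
- env.finish_job(): hands the job in; it is judged then, once.
Trained networks look in the newest picture that a camera, given by its name, has taken for a name from the list of things; names that differ only in an ending like _2 or _b are one class to them, and where a whole thing is asked for, a point or a joint stands for the part that bears it (a point fixed in the world has none). Each returns a list of dicts, best first, with "confidence" (0 to 1); they miss things now and then, are a little off and sometimes report something else, mostly with a low value. They report only what shows in the picture. A call takes as long as a camera call.
- optics.spot_in(thing, camera): "point" ([row, column] in pixels, amid what is visible of it).
The state is a dict: "time_s": time; "qpos": joint angles; "dq": joint speeds; "tau": joint torques, N m; "tcp_pos": TCP position; "ee_rot": TCP orientation; "wrist_force": force on the tool from outside, world axes, zero at the start; "moment": the same for the moment, N m; "gripper_width": opening from 0.0 (shut) to 1.0 (fully open); "finger_force": force on a finger pad.
Only numpy, scipy, OpenCV 4.12 (cv2) and the standard library are available. Lean on these libraries where they do the work, as an engineer would, in place of code of your own. Each camera call takes 0.05 s, during which the arm holds its last target. There are 200 camera calls.

## Working session

There is one attempt and no reset: what is moved stays moved. The work goes in short steps, Python scripts to look and compute and a tool call to move; the robot and the scene stay as the last step left them, time stands still between calls to the robot, and variables do not carry over. Pictures are saved under pics/ and viewed, at most 10 in all, crops included, and the job is handed in when it is done.

Besides the shell and the picture viewer there is one more tool, called after "Emit:" by a JSON object that holds its "method" and its "body", one argument or row to a line. arm_command: Moves the arm, as the interface text tells. Its arguments: {"type":"object","properties":{"motion":{"type":"array"}},"required":["motion"]}

```bash
mkdir -p pics; ls
cat > h.py <<'E'
import numpy as np, cv2
from plant import env, optics
def ray(cam,r,c):
    p=optics.camera_params(cam); 
    d=np.array([(c-p['cx'])/p['fx'],-(r-p['cy'])/p['fy'],-1.0])
    return np.array(p['position']),np.array(p['rotation'])@d
def at_z(cam,r,c,z):
    o,d=ray(cam,r,c); return o+d*(z-o[2])/d[2]
def at_d(cam,r,c,dep):
    o,d=ray(cam,r,c); return o+d*dep
E
python3 - <<'E'
from h import *
s=env.get_state(); print({k:np.round(v,3).tolist() for k,v in s.items()})
H={'scoop_grip':44,'scoop_lip':14,'dish_center':7,'ball_0_center':15,'ball_1_center':15}
ims=[]
for cam in('top','side'):
    im,d=optics.grab_frame(cam); ims.append(im)
    p=optics.camera_params(cam); print(cam,{k:np.round(v,3).tolist() for k,v in p.items()})
    cv2.imwrite(f'pics/{cam}0.png',cv2.resize(im[:,:,::-1],(800,600)))
    for t in H:
        for q in optics.spot_in(t,cam)[:3]:
            r,c=q['point']; dd=d[int(r),int(c)]
            print(t,np.round([r,c],1),round(q['confidence'],2),'z-plane',at_z(cam,r,c,H[t]).round(1),'depth',at_d(cam,r,c,dd).round(1) if dd else None)
E
```

```text
pics
{'time_s': 0.0, 'qpos': [60.577, 34.384, -0.145, 91.683, 0.102, 54.024, -4.575], 'dq': [-0.09, 0.012, -0.087, -0.038, 0.003, 0.093, -0.048], 'tau': [-0.001, -77.645, 1.565, -25.802, 0.012, 0.009, -0.0], 'tcp_pos': [306.497, -656.489, 230.409], 'ee_rot': [[0.906, 0.423, -0.001], [0.423, -0.906, 0.001], [-0.0, -0.002, -1.0]], 'wrist_force': [0.144, -1.03, 0.026], 'moment': [0.009, 0.006, -0.014], 'finger_force': 0.0, 'gripper_width': 1.001}
top {'fx': 441.403, 'fy': 441.403, 'cx': 259.021, 'cy': 191.912, 'position': [428.042, 13.925, 1055.715], 'rotation': [[-0.003, 0.999, -0.032], [-1.0, -0.003, -0.004], [-0.004, 0.032, 0.999]]}
scoop_grip [197.1 146.3] 0.84 z-plane [448.9 277.1  44. ] depth [449.7 286.9   6.3]
scoop_lip [193.2 144.5] 0.56 z-plane [458.8 289.2  14. ] depth [459.  291.4   5.7]
dish_center [164.5 375.3] 0.85 z-plane [ 525.7 -258.3    7. ] depth [ 526.  -259.1    3.7]
side {'fx': 437.662, 'fy': 437.662, 'cx': 250.878, 'cy': 195.828, 'position': [452.734, -715.64, 716.566], 'rotation': [[0.998, 0.045, -0.04], [-0.06, 0.658, -0.751], [-0.007, 0.752, 0.659]]}
scoop_grip [146.4 237.9] 0.62 z-plane [471.5 253.5  44. ] depth [472.4 299.7  11.9]
scoop_lip [152.4 234. ] 0.88 z-plane [460.5 268.8  14. ] depth [460.5 262.7  18.3]
dish_center [319.1 275.4] 0.6 z-plane [ 520.8 -257.7    7. ] depth [ 521.4 -253.6    0.6]
ball_0_center [148.  231.1] 0.17 z-plane [453.1 288.9  15. ] depth [453.1 293.7  11.6]
```

View pics/top0.png

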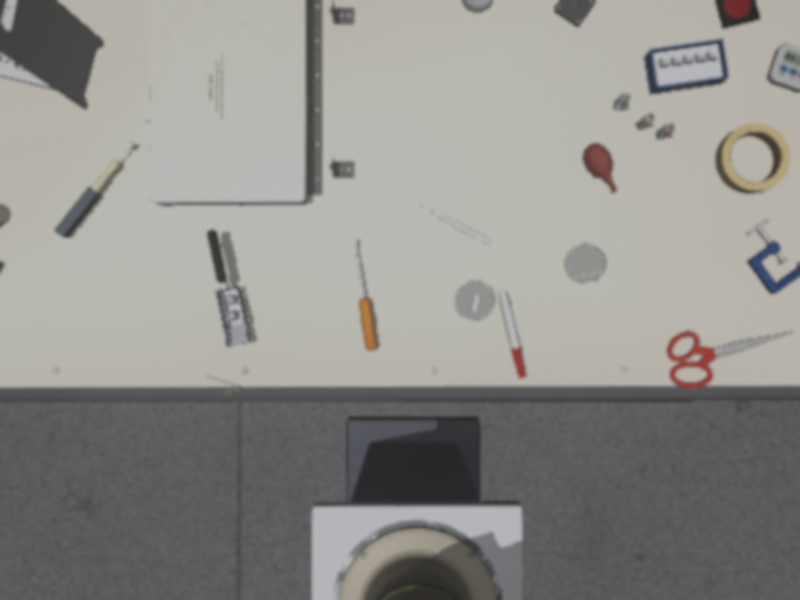

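View pics/side0.png

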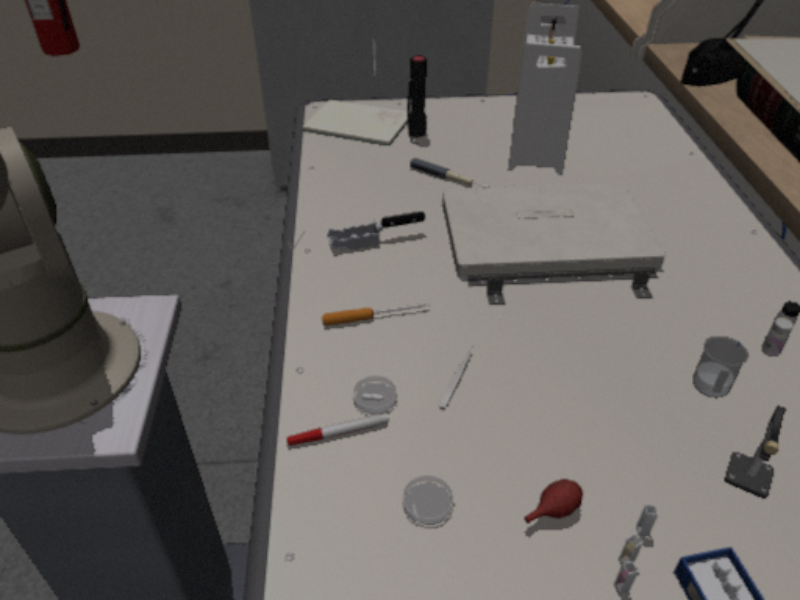

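The top picture shows the scoop at left: black handle about (211,232) to (222,282), lip near (240,345) and both balls near (233,300). The empty dish is at (585,263) and the stir-bar dish at (475,300). The side picture agrees, with the empty dish at (428,500). The handle point the network reported lies on the trough, so I'll segment the handle myself.

```bash
cat >> h.py <<'E'
def cloud(cam):
    im,d=optics.grab_frame(cam); p=optics.camera_params(cam)
    r,c=np.mgrid[:384,:512]
    v=np.stack([(c-p['cx'])/p['fx'],-(r-p['cy'])/p['fy'],-np.ones(r.shape)],-1)*d[...,None]
    return im,d,v@np.array(p['rotation']).T+np.array(p['position'])
E
python3 - <<'E'
from h import *
for cam,(r0,r1,c0,c1) in {'top':(140,230,125,170),'side':(125,165,200,280)}.items():
    im,d,P=cloud(cam)
    sub=im[r0:r1,c0:c1].astype(int); m=(sub.max(2)<75)
    Q=P[r0:r1,c0:c1]
    mm=m&(Q[...,2]>25)&(Q[...,2]<60)&(d[r0:r1,c0:c1]>0)
    rr,cc=np.nonzero(mm); q=Q[mm]
    print(cam,m.sum(),mm.sum(), 'z pct',np.percentile(q[:,2],[10,50,90]).round(1))
    n,lab,st,cen=cv2.connectedComponentsWithStats(m.astype(np.uint8)); print(st[1:],cen[1:].round(1))
    k=np.float32(q[:,:2]); mu=k.mean(0); u,s,vt=np.linalg.svd(k-mu,full_matrices=False)
    t=(k-mu)@vt[0]; print('mean',mu,'axis',vt[0],'ext',t.min(),t.max())
    allh=(Q[...,2]>8)&(Q[...,2]<60); k=Q[allh]; print('all',len(k),k.min(0).round(),k.max(0).round())
    big=cv2.resize(im[r0-10:r1+10,c0-10:c1+10,::-1],None,fx=5,fy=5,interpolation=cv2.INTER_CUBIC)
    cv2.imwrite(f'pics/{cam}_scoop.png',big); print(big.shape)
E
```

```text
top 135 134 z pct [42.6 45.6 47.6]
[[  9   8  10  32 135]] [[13.5 23.7]]
mean [525.79663 295.08484] axis [-0.97686034 -0.21387817] ext -37.105396 36.51689
all 654 [393. 244.   8.] [567. 324.  51.]
(550, 325, 3)
side 516 172 z pct [28.8 37.  43. ]
[[ 10  11  62  25 516]] [[37.6 23.3]]
mean [523.18494 288.95178] axis [-0.97048527 -0.24116045] ext -43.876175 121.96514
all 566 [392. 247.   8.] [565. 306.  46.]
(300, 500, 3)
```

View pics/top_scoop.png

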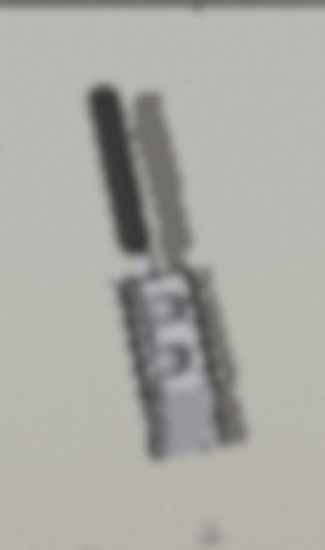

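The close-up shows the handle clear of anything a finger could hit, with both balls at the rear of the flat at about (172,305) and (178,360). Handle centre is (526,295), height 45, length 74–80 mm, axis 12.4°, all matching the sizes given. Moving now.

Emit:
{"method": "arm_command", "body": {
  "motion": [
    [[0, 0, 0, 0.11, -1], [0, 0, 0, 0.11, -1], [0.032, -0.042, 0, 0, -1], [0.032, -0.042, 0, 0, -1], [0.032, -0.042, 0, 0, -1], [0.032, -0.042, 0, 0, -1], [0.032, -0.042, 0, 0, -1], [0.032, -0.042, 0, 0, -1], [0.032, -0.042, 0, 0, -1], [0.032, -0.042, 0, 0, -1], [0.032, -0.042, 0, 0, -1], [0.032, -0.042, 0, 0, -1], [0, 0, 0, 0, -1]]
  ]
}}

```text
time_s: 2.33
tcp_pos: [530.9, -173.2, 231.4]
ee_rot: [[0.975, 0.222, 0.001], [0.222, -0.975, 0.002], [0.001, -0.001, -1.0]]
wrist_force: [0.4, -0.8, 0.3]
gripper_width: 1.001
finger_force: 0.0
```

Emit:
{"method": "arm_command", "body": {
  "motion": [
    [[0.0106, -0.0465, 0.01, 0, -1], [0.0106, -0.0465, 0.01, 0, -1], [0.0106, -0.0465, 0.01, 0, -1], [0.0106, -0.0465, 0.01, 0, -1], [0.0106, -0.0465, 0.01, 0, -1], [0.0106, -0.0465, 0.01, 0, -1], [0.0106, -0.0465, 0.01, 0, -1], [0.0106, -0.0465, 0.01, 0, -1], [0.0106, -0.0465, 0.01, 0, -1], [0.0106, -0.0465, 0.01, 0, -1], [0, 0, 0, 0, -1], [0, 0, 0, 0, -1]]
  ]
}}

```text
time_s: 3.82
tcp_pos: [532.6, 297.6, 131.1]
ee_rot: [[0.977, 0.214, -0.0], [0.214, -0.977, -0.001], [-0.0, 0.001, -1.0]]
wrist_force: [0.1, -1.1, 0.9]
gripper_width: 1.006
finger_force: 0.0
```

Emit:
{"method": "arm_command", "body": {
  "motion": [
    [[0, 0, 0.04, 0, -1], [0, 0, 0.04, 0, -1], [0, 0, 0.025, 0, -1], [0, 0, 0.01, 0, -1], [0, 0, 0, 0, -1], [0, 0, 0, 0, 0.3], [0, 0, 0, 0, 0.3], [0, 0, 0, 0, 1], [0, 0, 0, 0, 1], [0, 0, 0, 0, 1], [0, 0, 0, 0, 1], [0, 0, 0, 0, 1]]
  ]
}}

```text
time_s: 5.32
tcp_pos: [532.5, 299.1, 16.4]
ee_rot: [[0.977, 0.215, 0.0], [0.215, -0.977, 0.0], [0.0, -0.0, -1.0]]
wrist_force: [-0.4, 1.2, 3.8]
gripper_width: 0.151
finger_force: 60.6
```

Emit:
{"method": "arm_command", "body": {
  "motion": [
    [[0, 0, -0.01, 0, 1], [0, 0, -0.02, 0, 1], [0, 0, -0.03, 0, 1], [0, 0, 0, 0, 1], [0, 0, 0, 0, 1]]
  ]
}}

```text
time_s: 5.95
tcp_pos: [532.2, 298.9, 76.7]
ee_rot: [[0.977, 0.215, 0.0], [0.215, -0.977, 0.0], [0.0, -0.0, -1.0]]
wrist_force: [-0.3, -0.7, -2.7]
gripper_width: 0.149
finger_force: 59.8
```

```bash
cat >> h.py <<'E'
def view(cam,name,P0,w=60,h=45):
    """crop round a world point, 6x"""
    im,d,P=cloud(cam); p=optics.camera_params(cam)
    q=np.array(p['rotation']).T@(np.array(P0)-np.array(p['position']))
    c=int(p['cx']+p['fx']*q[0]/-q[2]); r=int(p['cy']-p['fy']*q[1]/-q[2])
    r0,c0=max(0,r-h),max(0,c-w)
    cv2.imwrite(f'pics/{name}.png',cv2.resize(im[r0:r+h,c0:c+w,::-1],None,fx=6,fy=6,interpolation=cv2.INTER_CUBIC))
    return im,d,P,(r0,c0)
def tilt(T,a,lo=-190,hi=-50,cam='side'):
    """trough profile in scoop plane: grasp point T, a=unit lip->handle xy. prints s (along a), z of pixels near plane"""
    im,d,P=cloud(cam); v=P-np.array(T); s=v[...,0]*a[0]+v[...,1]*a[1]; n=-v[...,0]*a[1]+v[...,1]*a[0]
    m=(d>0)&(s>lo)&(s<hi)&(abs(n)<22)&(P[...,2]>6)
    for b in range(lo,hi,15):
        k=m&(s>=b)&(s<b+15)
        if k.sum()>3: print(b+7, k.sum(), 'z', np.percentile(P[...,2][k],[5,50,95]).round(1))
E
python3 - <<'E'
from h import *
s=env.get_state(); T=s['tcp_pos']; print(s['moment'])
a=np.array(s['ee_rot'])[:2,0]
tilt([T[0],T[1],T[2]+19],a); tilt([T[0],T[1],T[2]+19],a,cam='top')
view('side','lift1',[T[0]-60,T[1]-15,70])
E
```

```text
[ 0.05721993 -0.06468044 -0.0330343 ]
-138 54 z [70.5 77.3 86.5]
-123 68 z [65.6 74.9 84.4]
-108 87 z [61.7 73.6 83.9]
-93 81 z [62.2 76.1 85. ]
-78 82 z [61.4 73.3 84.5]
-63 127 z [ 63.4  79.1 403. ]
-48 35 z [ 87.7 389.1 404.9]
-138 78 z [70.8 74.3 88.8]
-123 115 z [65.4 69.9 86.6]
-108 123 z [62.1 66.9 86.7]
-93 115 z [62.4 75.3 87.7]
-78 126 z [61.3 71.2 87.3]
-63 151 z [ 61.6  73.6 614.3]
-48 33 z [ 86.8  93.5 609.1]
```

View pics/lift1.png

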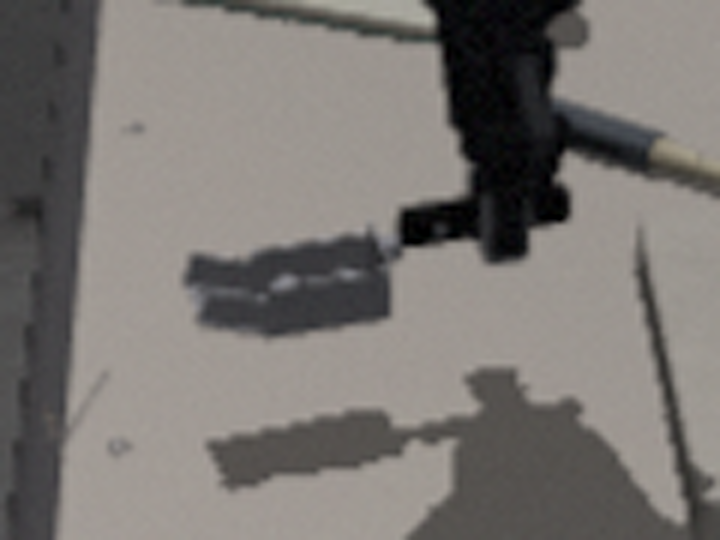

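The side picture shows the scoop held level at about (290,290), with both balls visible in it. Tool moves can't tilt the hand, so I'll tip the scoop by loosening the grip and letting it pivot between the pads under gravity. I'll test that here with the lip 35 mm above the bench, so the bench stops the tilt at about 14°, before the balls can leave.

Emit:
{"method": "arm_command", "body": {
  "motion": [
    [[0, 0, 0.02, 0, 1], [0, 0, 0.019, 0, 1], [0, 0, 0, 0, 1], [0, 0, 0, 0, 0.85], [0, 0, 0, 0, 0.85]]
  ]
}}

```text
time_s: 6.72
tcp_pos: [532.6, 299.2, 37.8]
ee_rot: [[0.977, 0.215, 0.001], [0.215, -0.977, 0.0], [0.001, -0.0, -1.0]]
wrist_force: [-0.2, -0.6, -0.9]
gripper_width: 0.153
finger_force: 59.8
```

Emit:
{"method": "arm_command", "body": {
  "motion": [
    [[0, 0, 0, 0, 0.78], [0, 0, 0, 0, 0.78]]
  ]
}}

```text
time_s: 6.98
tcp_pos: [532.5, 299.1, 37.6]
ee_rot: [[0.977, 0.215, 0.0], [0.215, -0.977, 0.0], [0.0, -0.0, -1.0]]
wrist_force: [0.2, -0.3, -1.6]
gripper_width: 0.148
finger_force: 59.9
```

Emit:
{"method": "arm_command", "body": {
  "motion": [
    [[0, 0, 0, 0, 0.74], [0, 0, 0, 0, 0.74]]
  ]
}}

```text
time_s: 7.22
tcp_pos: [532.3, 299.0, 37.3]
ee_rot: [[0.977, 0.215, 0.0], [0.215, -0.977, 0.0], [0.0, -0.0, -1.0]]
wrist_force: [-0.2, -1.0, -1.9]
gripper_width: 0.15
finger_force: 59.8
```

Emit:
{"method": "arm_command", "body": {
  "motion": [
    [[0, 0, 0, 0, 0.72]]
  ]
}}

```text
time_s: 7.35
tcp_pos: [532.3, 299.0, 37.2]
ee_rot: [[0.977, 0.215, -0.0], [0.215, -0.977, -0.0], [-0.0, 0.0, -1.0]]
wrist_force: [-0.0, -0.5, -2.2]
gripper_width: 0.154
finger_force: 59.9
```

Emit:
{"method": "arm_command", "body": {
  "motion": [
    [[0, 0, 0, 0, 0.71]]
  ]
}}

```text
time_s: 7.48
tcp_pos: [532.3, 299.0, 37.2]
ee_rot: [[0.977, 0.215, -0.0], [0.215, -0.977, -0.0], [-0.0, 0.0, -1.0]]
wrist_force: [-0.3, 0.2, -1.1]
gripper_width: 0.152
finger_force: 59.9
```

Emit:
{"method": "arm_command", "body": {
  "motion": [
    [[0, 0, 0, 0, 0.705]]
  ]
}}

```text
time_s: 7.6
tcp_pos: [532.3, 299.0, 37.2]
ee_rot: [[0.977, 0.215, -0.0], [0.215, -0.977, -0.0], [-0.0, 0.0, -1.0]]
wrist_force: [0.5, 0.2, -1.6]
gripper_width: 0.151
finger_force: 59.9
```

Emit:
{"method": "arm_command", "body": {
  "motion": [
    [[0, 0, 0, 0, 0.7]]
  ]
}}

```text
time_s: 7.72
tcp_pos: [532.3, 299.0, 37.2]
ee_rot: [[0.977, 0.215, -0.0], [0.215, -0.977, 0.0], [-0.0, -0.0, -1.0]]
wrist_force: [-0.1, -0.3, -1.7]
gripper_width: 0.151
finger_force: 56.6
```

Emit:
{"method": "arm_command", "body": {
  "motion": [
    [[0, 0, 0, 0, 0.695]]
  ]
}}

```text
time_s: 7.85
tcp_pos: [532.3, 299.0, 37.2]
ee_rot: [[0.977, 0.215, -0.0], [0.215, -0.977, -0.0], [-0.0, 0.0, -1.0]]
wrist_force: [-0.6, -0.0, -0.9]
gripper_width: 0.157
finger_force: 46.5
```

Emit:
{"method": "arm_command", "body": {
  "motion": [
    [[0, 0, 0, 0, 0.69]]
  ]
}}

```text
time_s: 7.98
tcp_pos: [532.3, 299.0, 37.2]
ee_rot: [[0.977, 0.215, -0.0], [0.215, -0.977, -0.0], [-0.0, 0.0, -1.0]]
wrist_force: [-0.2, -0.2, -2.0]
gripper_width: 0.157
finger_force: 36.3
```

The grip force falls smoothly, about 10 N per 0.005 of target.

Emit:
{"method": "arm_command", "body": {
  "motion": [
    [[0, 0, 0, 0, 0.685], [0, 0, 0, 0, 0.685]]
  ]
}}

```text
time_s: 8.22
tcp_pos: [532.3, 299.0, 37.3]
ee_rot: [[0.977, 0.215, -0.0], [0.215, -0.977, -0.0], [-0.0, 0.0, -1.0]]
wrist_force: [-0.3, -0.1, -1.3]
gripper_width: 0.161
finger_force: 26.2
```

Emit:
{"method": "arm_command", "body": {
  "motion": [
    [[0, 0, 0, 0, 0.68], [0, 0, 0, 0, 0.68]]
  ]
}}

```text
time_s: 8.48
tcp_pos: [532.3, 299.0, 37.2]
ee_rot: [[0.977, 0.215, -0.0], [0.215, -0.977, -0.0], [-0.0, 0.0, -1.0]]
wrist_force: [0.5, -0.1, -1.6]
gripper_width: 0.161
finger_force: 16.0
```

Run:
```python
from h import *
s=env.get_state(); T=s['tcp_pos']; print(s['moment'],s['wrist_force'],s['time_s'])
a=np.array(s['ee_rot'])[:2,0]
tilt([T[0],T[1],T[2]+19],a,cam='top')
```

```text
[ 0.03583648 -0.13249341  0.00422116] [ 0.47004809 -0.07388916 -1.59207198] 8.475
-183 7 z [6.3 6.6 7.1]
-138 66 z [32.3 35.1 50.8]
-123 108 z [26.2 31.1 48.1]
-108 117 z [22.4 27.7 46.7]
-93 107 z [23.2 33.8 47.8]
-78 115 z [23.1 31.9 48.1]
-63 127 z [22.7 32.2 55.3]
-48 24 z [29.1 53.1 57.2]
```

Emit:
{"method": "arm_command", "body": {
  "motion": [
    [[0, 0, 0, 0, 0.6775], [0, 0, 0, 0, 0.6775]]
  ]
}}

```text
time_s: 8.78
tcp_pos: [532.3, 299.0, 37.3]
ee_rot: [[0.977, 0.215, -0.0], [0.215, -0.977, -0.0], [-0.0, 0.0, -1.0]]
wrist_force: [-0.6, -0.1, -1.6]
gripper_width: 0.164
finger_force: 10.8
```

```bash
cat > t.py <<'E'
from h import *
s=env.get_state(); T=s['tcp_pos']; print(s['moment'].round(3),s['time_s'],s['finger_force'])
a=np.array(s['ee_rot'])[:2,0]
tilt([T[0],T[1],T[2]+19],a,lo=-180,hi=-45,cam='top')
E
python3 t.py
```

```text
[ 0.038 -0.114 -0.034] 8.775 10.820168405771255
-143 27 z [27.7 32.9 46.8]
-128 102 z [24.9 30.1 44.8]
-113 110 z [20.2 25.  43.5]
-98 113 z [21.2 33.8 46.7]
-83 108 z [21.6 25.6 46.7]
-68 120 z [22.2 33.5 79.7]
-53 86 z [22.2 41.5 56.3]
```

Emit:
{"method": "arm_command", "body": {
  "motion": [
    [[0, 0, 0, 0, 0.676], [0, 0, 0, 0, 0.676]]
  ]
}}

```text
time_s: 9.07
tcp_pos: [532.3, 299.0, 37.3]
ee_rot: [[0.977, 0.215, -0.0], [0.215, -0.977, -0.0], [-0.0, 0.0, -1.0]]
wrist_force: [-0.6, -0.3, -0.2]
gripper_width: 0.161
finger_force: 7.8
```

```bash
python3 t.py
```

```text
[-0.04   0.019 -0.049] 9.075 7.835617214441299
-128 83 z [ 6.9 10.1 25.7]
-113 90 z [ 6.6 11.4 23.1]
-98 88 z [ 6.5 16.7 30. ]
-83 103 z [ 6.7 18.6 32.1]
-68 115 z [ 9.4 13.8 38.8]
-53 114 z [11.  20.5 46.6]
```

Emit:
{"method": "arm_command", "body": {
  "motion": [
    [[0, 0, 0, 0, 1], [0, 0, 0, 0, 1], [0, 0, -0.02, 0, 1], [0, 0, -0.04, 0, 1], [0, 0, -0.04, 0, 1], [0, 0, 0, 0, 1], [0, 0, 0, 0, 1]]
  ]
}}

```text
time_s: 10.0
tcp_pos: [532.0, 298.8, 136.8]
ee_rot: [[0.977, 0.215, -0.0], [0.215, -0.977, -0.0], [-0.0, 0.0, -1.0]]
wrist_force: [0.2, -0.2, -1.4]
gripper_width: 0.156
finger_force: 58.6
```

```bash
python3 t.py
python3 - <<'E'
from h import *
T=env.get_state()['tcp_pos']; print(T)
view('side','tilt1',[T[0]-60,T[1]-15,110])
E
```

```text
[-0.001 -0.096  0.012] 10.0 58.582924604415894
-128 112 z [106.3 109.3 124.1]
-113 128 z [103.7 109.7 123.7]
-98 136 z [102.3 117.1 128.2]
-83 132 z [105.4 111.5 131.1]
-68 141 z [108.1 111.9 133.2]
-53 171 z [110.7 130.7 623.6]
[531.72302325 298.67326833 136.28978797]
```

View pics/tilt1.png

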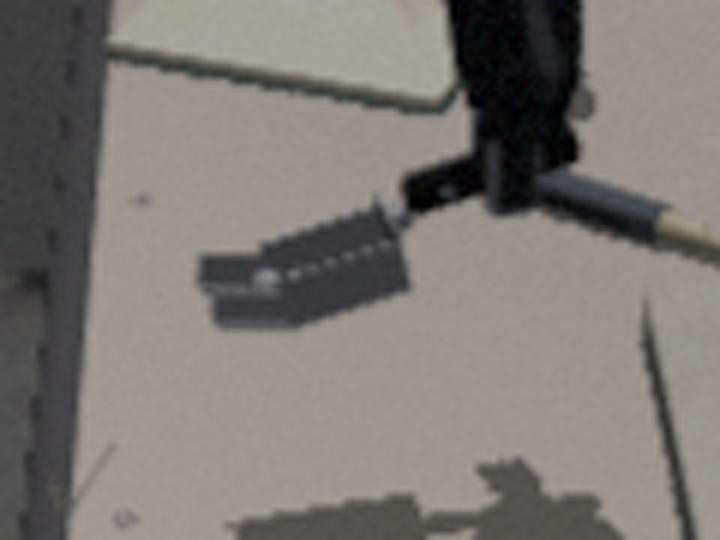

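The side picture shows the scoop tilted about 14° lip-down, with a ball at the ramp foot, (265,278). That leaves about 6° in hand before balls roll out. I'll carry it to the empty dish.

Emit:
{"method": "arm_command", "body": {
  "motion": [
    [[0, 0.01, 0, 0, 1], [0, 0.02, 0, 0, 1], [0, 0.03, 0, 0, 1], [0.0012, 0.04, 0, 0, 1], [0.0012, 0.04, 0, 0, 1], [0.0012, 0.04, 0, 0, 1], [0.0012, 0.04, 0, 0, 1], [0.0012, 0.04, 0, 0, 1], [0.0012, 0.04, 0, 0, 1], [0.0012, 0.04, 0, 0, 1], [0.0012, 0.04, 0, 0, 1], [0.0012, 0.04, 0, 0, 1], [0.0012, 0.04, 0, 0, 1], [0, 0.04, 0, 0, 1], [0, 0.025, 0, 0, 1], [0, 0.012, 0, 0, 1], [0, 0.005, 0, 0, 1], [0, 0, 0, 0, 1], [0, 0, 0, 0, 1]]
  ]
}}

```text
time_s: 12.48
tcp_pos: [660.8, -226.2, 137.3]
ee_rot: [[0.976, 0.217, -0.0], [0.217, -0.976, 0.001], [0.0, -0.001, -1.0]]
wrist_force: [-0.3, 0.2, -0.2]
gripper_width: 0.155
finger_force: 58.6
```

```bash
python3 t.py
python3 - <<'E'
from h import *
s=env.get_state(); T=s['tcp_pos']; print(T, s['ee_rot'].round(3)[:2,0])
for cam in('side','top'):
    im,d,P,o=view(cam,'pre_'+cam,[525,-258,60],60,45); print(o)
    for q in optics.spot_in('dish_center',cam)[:2]+optics.spot_in('scoop_lip',cam)[:1]: print(cam,q, at_z(cam,*q['point'],7).round(1))
a=cv2.imread('pics/pre_side.png');b=cv2.imread('pics/pre_top.png')
cv2.imwrite('pics/pre.png',cv2.resize(np.vstack([a,b]),(600,600*(a.shape[0]+b.shape[0])//720*1) if 0 else (400,600)))
E
```

```text
[ 0.057 -0.101  0.03 ] 12.475 58.59236240386963
-173 25 z [ 6.2 13.1 17.5]
-158 6 z [ 6.3  6.9 12.2]
-143 11 z [6.3 6.8 9.1]
-128 122 z [ 14.3 109.5 124.8]
-113 138 z [ 19.6 110.7 123.3]
-98 137 z [103.  117.7 128.9]
-83 155 z [105.1 114.4 615.7]
-68 186 z [108.4 116.1 607.9]
-53 218 z [111.1 142.  595.9]
[ 660.81750128 -226.27249721  137.32144725] [0.976 0.217]
(257, 218)
side {'point': [318.0, 275.8], 'confidence': 0.97} [ 521.8 -255.4    7. ]
(117, 321)
top {'point': [166.9, 377.3], 'confidence': 0.66} [ 519.9 -263.     7. ]
```

View pics/pre.png

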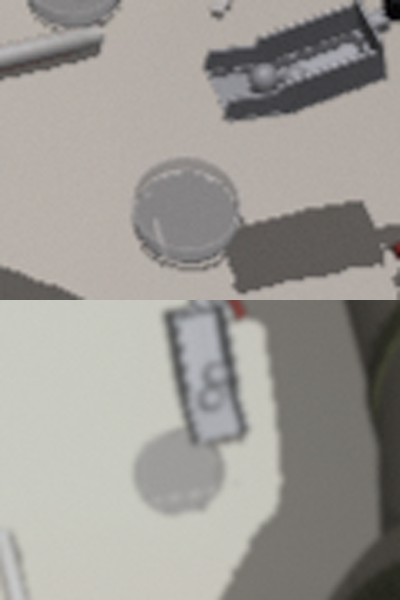

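The pictures show both balls still in the scoop, top view (215,375) and (212,398). The lip is just over the near rim of the empty dish, which is at about (520,-257). Lowering the lip to about 20 mm above the rim, then creeping the tilt.

Emit:
{"method": "arm_command", "body": {
  "motion": [
    [[0, 0, 0.01, 0, 1], [-0.002, 0, 0.02, 0, 1], [-0.003, 0, 0.02, 0, 1], [0, 0, 0.012, 0, 1], [0, 0, 0.004, 0, 1], [0, 0, 0, 0, 1], [0, 0, 0, 0, 0.6775], [0, 0, 0, 0, 0.6775], [0, 0, 0, 0, 1]]
  ]
}}

```text
time_s: 13.95
tcp_pos: [655.9, -228.9, 71.6]
ee_rot: [[0.977, 0.215, 0.001], [0.215, -0.977, -0.0], [0.0, 0.0, -1.0]]
wrist_force: [0.0, -0.6, -0.7]
gripper_width: 0.153
finger_force: 58.6
```

```bash
cat > t2.py <<'E'
from h import *
s=env.get_state(); T=s['tcp_pos']; a=np.array(s['ee_rot'])[:2,0]; print(T.round(1),s['time_s'],round(s['finger_force'],1))
im,d,P=cloud('side'); v=P-np.array([T[0],T[1],T[2]+19]); sa=v[...,:2]@a; n=v[...,:2]@np.array([-a[1],a[0]])
m=(d>0)&(sa>-150)&(sa<-55)&(abs(n)<24)&(P[...,2]>22)&(P[...,2]<T[2]+25)
# upper envelope of walls in the straight part
for b in range(-150,-55,10):
    k=m&(sa>=b)&(sa<b+10)
    if k.sum()>4: print(b+5,k.sum(),np.percentile(P[...,2][k],[5,95]).round(1))
for c in('side','top'):
    if c=='top': optics.grab_frame(c)
    for t in('ball_0_center','dish_center'):
        for q in optics.spot_in(t,c)[:2]: print(c,t,q['point'],round(q['confidence'],2),at_z(c,*q['point'],10).round(0))
E
python3 t2.py
```

```text
[ 655.9 -228.9   71.6] 13.95 58.6
-135 60 [40.6 56.8]
-125 119 [38.8 56.4]
-115 126 [37.1 54.5]
-105 121 [36.9 59.3]
-95 130 [36.6 61.3]
-85 124 [38.5 62.8]
-75 133 [40.2 65.3]
-65 130 [42.3 66.9]
-55 68 [43.6 69.4]
side ball_0_center [302.1, 292.8] 0.62 [ 558. -225.   10.]
side ball_0_center [296.0, 311.1] 0.46 [ 595. -213.   10.]
side dish_center [317.3, 273.9] 0.97 [ 518. -256.   10.]
top ball_0_center [148.5, 376.7] 0.58 [ 563. -261.   10.]
top dish_center [169.9, 374.3] 0.87 [ 513. -255.   10.]
```

Emit:
{"method": "arm_command", "body": {
  "motion": [
    [[0, 0, 0, 0, 0.677], [0, 0, 0, 0, 0.677]]
  ]
}}

```text
time_s: 14.5
tcp_pos: [655.7, -228.8, 71.2]
ee_rot: [[0.977, 0.215, -0.0], [0.215, -0.977, 0.0], [-0.0, -0.0, -1.0]]
wrist_force: [-0.1, 0.3, -0.7]
gripper_width: 0.161
finger_force: 9.8
```

```bash
sed -i "s/range(-150,-55,10)/range(-130,-55,20)/" t2.py; python3 t2.py | grep -v dish
```

```text
[ 655.7 -228.8   71.2] 14.5 9.8
-125 112 [28.3 45.7]
-105 125 [27.7 48. ]
-85 121 [29.4 54.7]
-65 134 [34.8 60.2]
side ball_0_center [306.1, 292.3] 0.64 [ 555. -233.   10.]
```

The scoop is creeping over slowly, now about 17°. I'll keep creeping and raise the hand so the lip stays at its height.

Emit:
{"method": "arm_command", "body": {
  "motion": [
    [[0, 0, -0.006, 0, 1], [-0.001, 0, -0.004, 0, 0.677], [-0.001, 0, -0.004, 0, 0.677], [-0.001, 0, -0.004, 0, 0.677], [-0.001, 0, -0.004, 0, 0.677], [0, 0, 0, 0, 1], [0, 0, 0, 0, 1]]
  ]
}}

```text
time_s: 15.68
tcp_pos: [651.8, -229.6, 93.2]
ee_rot: [[0.977, 0.215, -0.0], [0.215, -0.977, 0.0], [-0.0, -0.0, -1.0]]
wrist_force: [-0.5, -0.4, -1.1]
gripper_width: 0.15
finger_force: 58.4
```

```bash
python3 t2.py | grep -v dish
```

```text
[ 651.8 -229.6   93.2] 15.675 58.4
-125 35 [36.3 53.3]
-105 115 [37.1 54. ]
-85 134 [38.4 65.1]
-65 148 [46.8 73.2]
top ball_0_center [153.5, 376.5] 0.41 [ 552. -261.   10.]
```

Emit:
{"method": "arm_command", "body": {
  "motion": [
    [[-0.004, 0, 0, 0, 1], [-0.004, 0, 0, 0, 1], [0, 0, 0, 0, 1], [-0.001, 0, -0.003, 0, 0.677], [-0.001, 0, -0.003, 0, 0.677], [-0.001, 0, -0.003, 0, 0.677], [-0.001, 0, -0.003, 0, 0.677], [0, 0, 0, 0, 1], [0, 0, 0, 0, 1]]
  ]
}}

```text
time_s: 17.1
tcp_pos: [640.1, -232.2, 105.2]
ee_rot: [[0.977, 0.215, -0.0], [0.215, -0.977, -0.0], [-0.0, -0.0, -1.0]]
wrist_force: [-0.3, -0.8, -2.2]
gripper_width: 0.154
finger_force: 58.4
```

```bash
python3 t2.py
python3 - <<'E'
from h import *
view('side','mid_s',[525,-258,30]); view('top','mid_t',[525,-258,30])
a=cv2.imread('pics/mid_s.png');b=cv2.imread('pics/mid_t.png')
cv2.imwrite('pics/mid.png',cv2.resize(np.vstack([a,b]),(400,600)))
E
```

```text
[ 640.1 -232.2  105.2] 17.1 58.4
-125 48 [49.5 64.4]
-105 119 [49.4 65.7]
-85 147 [50.9 77.8]
-65 147 [58.7 85.5]
side dish_center [320.6, 274.8] 0.62 [ 519. -263.   10.]
top dish_center [167.9, 374.3] 0.57 [ 517. -255.   10.]
```

View pics/mid.png

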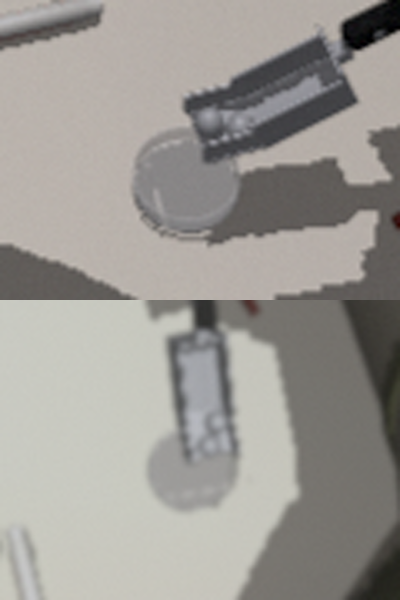

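The pictures show both balls on the ramp close to the lip, side view (208,122) and (242,122), with the lip over the dish. The lip is a bit high at about z 45, so I'll lower it before the last creep.

Emit:
{"method": "arm_command", "body": {
  "motion": [
    [[0, 0, 0.005, 0, 1], [0.001, 0, 0.007, 0, 1], [0.001, 0, 0.004, 0, 1], [0, 0, 0, 0, 1], [0, 0, 0, 0, 0.677], [0, 0, 0, 0, 0.677], [0, 0, -0.002, 0, 0.677], [0, 0, -0.002, 0, 0.677], [0, 0, -0.002, 0, 0.677]]
  ]
}}

```text
time_s: 18.62
tcp_pos: [642.2, -231.9, 95.6]
ee_rot: [[0.977, 0.215, 0.0], [0.215, -0.977, -0.0], [0.0, 0.0, -1.0]]
wrist_force: [0.2, 0.3, -1.6]
gripper_width: 0.167
finger_force: 9.9
```

```bash
python3 t2.py
```

```text
[ 642.2 -231.9   95.6] 18.625 9.9
-125 44 [38.4 55.7]
-105 123 [38.8 56. ]
-85 143 [40.4 67.3]
-65 148 [48.7 75.6]
side ball_0_center [306.1, 277.7] 0.6 [ 528. -232.   10.]
side dish_center [317.5, 272.1] 0.63 [ 515. -256.   10.]
top dish_center [168.9, 374.8] 0.59 [ 515. -256.   10.]
```

Emit:
{"method": "arm_command", "body": {
  "motion": [
    [[0, 0, 0, 0, 0.6763], [0, 0, 0, 0, 0.6763]]
  ]
}}

```text
time_s: 19.18
tcp_pos: [642.1, -231.8, 95.2]
ee_rot: [[0.977, 0.215, -0.0], [0.215, -0.977, 0.0], [-0.0, -0.0, -1.0]]
wrist_force: [0.9, 1.2, -0.7]
gripper_width: 0.162
finger_force: 8.7
```

```bash
python3 t2.py
```

```text
[ 642.1 -231.8   95.2] 19.175 8.7
-105 68 [22.4 33.4]
-85 74 [22.4 43.9]
-65 153 [25.  55.5]
side ball_0_center [299.1, 312.5] 0.51 [ 596. -220.   10.]
side dish_center [319.6, 273.1] 0.96 [ 516. -260.   10.]
top dish_center [169.0, 375.2] 0.74 [ 515. -257.   10.]
```

Emit:
{"method": "arm_command", "body": {
  "motion": [
    [[0, 0, 0, 0, 1], [0, 0, 0, 0, 1]]
  ]
}}

```text
time_s: 19.73
tcp_pos: [642.1, -231.8, 95.3]
ee_rot: [[0.977, 0.215, 0.0], [0.215, -0.977, -0.0], [0.0, 0.0, -1.0]]
wrist_force: [0.4, 0.1, -0.5]
gripper_width: 0.155
finger_force: 58.6
```

Run:
```python
from h import *
print(env.get_state()['wrist_force'])
view('side','m2_s',[550,-250,30]); view('top','m2_t',[550,-250,30])
a=cv2.imread('pics/m2_s.png');b=cv2.imread('pics/m2_t.png')
cv2.imwrite('pics/m2.png',cv2.resize(np.vstack([a,b]),(400,600)))
```

```text
[ 0.37613106  0.08877609 -0.52833292]
```

View pics/m2.png

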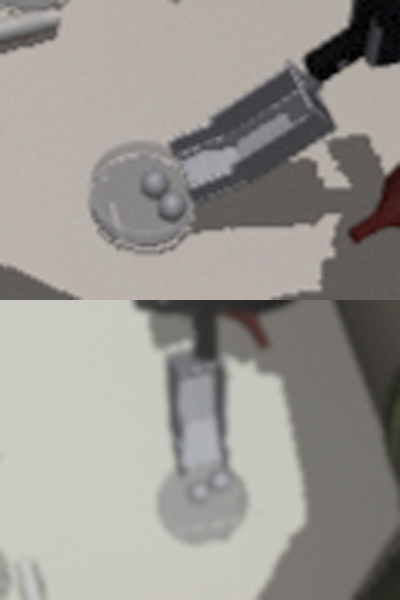

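Both balls are in the empty dish, side view (153,183) and (173,206), and the scoop is empty. Lifting clear and carrying it back to its free spot.

Emit:
{"method": "arm_command", "body": {
  "motion": [
    [[0, 0, -0.005, 0, 1], [0, 0, -0.01, 0, 1], [0, 0, -0.015, 0, 1], [0, 0, -0.02, 0, 1], [0, 0, -0.02, 0, 1], [0, 0, -0.01, 0, 1], [0, 0, 0, 0, 1]]
  ]
}}

```text
time_s: 20.7
tcp_pos: [642.5, -232.0, 176.5]
ee_rot: [[0.977, 0.215, 0.002], [0.215, -0.977, -0.001], [0.002, 0.001, -1.0]]
wrist_force: [0.2, 0.5, -2.4]
gripper_width: 0.15
finger_force: 58.7
```

Emit:
{"method": "arm_command", "body": {
  "motion": [
    [[0, -0.01, 0, 0, 1], [0, -0.025, 0, 0, 1], [-0.003, -0.04, 0, 0, 1], [-0.003, -0.04, 0, 0, 1], [-0.003, -0.04, 0, 0, 1], [-0.003, -0.04, 0, 0, 1], [-0.003, -0.04, 0, 0, 1], [-0.003, -0.04, 0, 0, 1], [-0.003, -0.04, 0, 0, 1], [-0.003, -0.04, 0, 0, 1], [-0.003, -0.04, 0, 0, 1], [-0.003, -0.04, 0, 0, 1], [-0.003, -0.04, 0, 0, 1], [-0.003, -0.035, 0, 0, 1], [0, -0.02, 0, 0, 1], [0, -0.012, 0, 0, 1], [0, 0, 0, 0, 1], [0, 0, 0, 0, 1]]
  ]
}}

```text
time_s: 22.95
tcp_pos: [490.7, 288.4, 175.2]
ee_rot: [[0.977, 0.214, -0.0], [0.214, -0.977, -0.001], [-0.0, 0.001, -1.0]]
wrist_force: [-0.7, -0.0, -1.8]
gripper_width: 0.15
finger_force: 58.7
```

```bash
sed -i "s/range(-130,-55,20)/range(-140,-35,10)/;s/sa<-55/sa<-35/" t2.py; python3 t2.py
```

```text
[490.7 288.4 175.2] 22.95 58.7
-105 34 [ 96.6 111.5]
-95 50 [ 96.3 114. ]
-85 59 [ 99.2 122.7]
-75 68 [102.6 128.2]
-65 73 [106.7 134.7]
-55 69 [115.  142.5]
-45 86 [122.5 157.3]
-35 45 [126.7 174.5]
side dish_center [318.9, 272.9] 0.88 [ 516. -259.   10.]
side dish_center [118.5, 223.5] 0.61 [434. 455.  10.]
top dish_center [167.8, 373.0] 0.65 [ 518. -252.   10.]
```

Emit:
{"method": "arm_command", "body": {
  "motion": [
    [[0, 0, 0.02, 0, 1], [0, 0, 0.03, 0, 1], [0, 0, 0.025, 0, 1], [0, 0, 0.01, 0, 1], [0, 0, 0.003, 0, 0.683], [0, 0, 0.001, 0, 0.683], [0.003, 0, 0.005, 0, 0.683], [0.003, 0, 0.005, 0, 0.683], [0.003, 0, 0.005, 0, 0.683], [0.003, 0, 0.005, 0, 0.683]]
  ]
}}

```text
time_s: 24.5
tcp_pos: [504.4, 293.2, 67.0]
ee_rot: [[0.977, 0.215, 0.004], [0.215, -0.977, 0.002], [0.004, -0.001, -1.0]]
wrist_force: [3.8, -0.4, 5.6]
gripper_width: 0.155
finger_force: 23.0
```

Emit:
{"method": "arm_command", "body": {
  "motion": [
    [[0.003, 0, 0.005, 0, 0.683], [0.003, 0, 0.005, 0, 0.683], [0.003, 0, 0.005, 0, 0.683], [0.003, 0, 0.005, 0, 0.683], [0.003, 0, 0.005, 0, 0.683], [0.002, 0, 0.005, 0, 0.683], [0.002, 0, 0.005, 0, 0.683]]
  ]
}}

```text
time_s: 25.38
tcp_pos: [520.7, 296.5, 30.9]
ee_rot: [[0.977, 0.215, -0.0], [0.215, -0.977, 0.0], [-0.0, -0.0, -1.0]]
wrist_force: [3.4, 1.1, 3.6]
gripper_width: 0.158
finger_force: 22.4
```

Emit:
{"method": "arm_command", "body": {
  "motion": [
    [[0.002, 0, 0.005, 0, 0.683], [0.002, 0, 0.005, 0, 0.683], [0.001, 0, 0.003, 0, 0.683], [0, 0, 0, 0, 0.683]]
  ]
}}

```text
time_s: 25.88
tcp_pos: [525.1, 297.4, 17.9]
ee_rot: [[0.977, 0.215, -0.001], [0.215, -0.977, -0.0], [-0.001, 0.0, -1.0]]
wrist_force: [1.6, 0.9, 0.6]
gripper_width: 0.159
finger_force: 22.2
```

```bash
python3 t2.py
```

```text
[525.1 297.4  17.9] 25.875 22.2
-135 10 [23.3 29.4]
-125 9 [22.7 28.3]
-105 10 [22.3 26.8]
-95 11 [22.9 27.6]
-85 11 [22.7 28.2]
-75 9 [22.4 27.2]
-65 10 [22.7 26.6]
-55 20 [23.1 33.4]
-45 21 [24.7 41.3]
-35 10 [30.4 42.7]
side ball_0_center [320.0, 273.4] 0.45 [ 517. -261.   10.]
side dish_center [316.8, 273.2] 0.9 [ 517. -254.   10.]
top dish_center [167.3, 374.9] 0.78 [ 519. -256.   10.]
```

Upright, with wall tops level at about 27. Lowering the last 1.5 mm, opening gently and withdrawing straight up.

Emit:
{"method": "arm_command", "body": {
  "motion": [
    [[0, 0, 0.0015, 0, 0.68], [0, 0, 0, 0, 0.67], [0, 0, 0, 0, 0.62], [0, 0, 0, 0, 0.5], [0, 0, 0, 0, 0.2], [0, 0, 0, 0, 0.0], [0, 0, 0, 0, 0.0], [0, 0, -0.01, 0, 0.0], [0, 0, -0.03, 0, 0.0], [0, 0, -0.05, 0, 0], [0, 0, -0.05, 0, 0], [0, 0, -0.05, 0, 0], [0, 0, 0, 0, 0], [0, 0, 0, 0, 0]]
  ]
}}

```text
time_s: 27.92
tcp_pos: [525.2, 297.3, 207.1]
ee_rot: [[0.977, 0.215, 0.0], [0.215, -0.977, 0.0], [0.0, -0.0, -1.0]]
wrist_force: [0.1, -0.2, 0.1]
gripper_width: 0.503
finger_force: 0.0
```

Run:
```python
from h import *
a=cv2.cvtColor(view('side','f',[470,280,20])[0],cv2.COLOR_RGB2BGR); f1=cv2.imread('pics/f.png')
view('side','g',[520,-257,10]); f2=cv2.imread('pics/g.png')
cv2.imwrite('pics/final.png',cv2.resize(np.vstack([f1,f2]),(400,600)))
```

```text
(no output)
```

View pics/final.png

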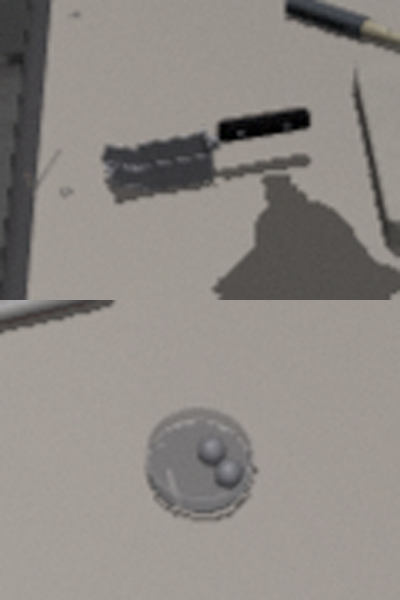

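The scoop stands upright and empty at (160,165), free of the gripper. Both balls lie in the dish, at (211,450) and (229,473).

```bash
python3 -c "
from plant import env
print(env.finish_job())"
```

```text
the job is handed in; nothing more can be done
None
```

I tipped both balls into the empty dish, which stayed where it was to within what the cameras can show, set the empty scoop upright on the bench, and handed the job in at about 28 s.

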